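# Clamp the medicine case down for the drive

### The arm

A 6-joint arm with a two-finger parallel gripper is mounted at the origin on the work surface. World frame = base frame: x ahead of the robot, y to its left, z up, the work surface at z = 0. Lengths are in m, angles in degrees, forces in N, time in s.
With the tool pointing down it reaches from about 0.4 to 0.825 m from the base axis. Payload 7 kg.
Tool frame: the origin (TCP) lies at the very end of the fingers, on their centre line; the grasp point (between the pads) lies 19 mm behind it; z points along the fingers, y is the direction in which the jaws open and shut (so a half turn about z gives the same grasp; the last joint's range is limited). The gripper opens to 88 mm and grips with 3 to 60 N. Pads are 19 mm wide; open, the fingers measure 130 mm over their backs; the gripper's body (78 mm by 193 mm) begins 47 mm behind the grasp point.
Start: joints at [81.423, 20.546, 0.682, 0, -70.136, -16.507], TCP at [0.286, 0.611, 0.227] pointing down, gripper open.
Joint ranges: [-176.03, 176.03], [-82.01, 121.73], [-58.28, 71.71], [-173.87, 95.51], [-174.79, -0.11], [-173.66, 173.66]. Speed limits (degrees/s): [136.94, 136.94, 172.46, 180, 180, 180].

### API

Orientations are given as [roll, pitch, yaw] about the fixed x, y, z axes, in that order (R = Rz(yaw) Ry(pitch) Rx(roll)).
In Python, from plant import ctrl, snapshot, workorder gives the robot as it stands. The module is installed in compiled form; this text tells all that it offers.
- The arm moves only by the shell command python3 -m creep 'ROWS'. ROWS is JSON, a list of rows, each a list of 5 numbers: the shift along the tool's x, y, z scaled (see below), then the turn about the tool's z scaled (see below), then the finger opening in mm, from 0 to 87.6. A call has exactly 8 rows; each row is the pose to reach, as a shift and turn from the pose commanded when the call began, along the tool's axes at that moment, turning the shorter way round; what a row does not reach only later rows make up. The controller multiplies each number of a shift by 0.1 m and each number of a turn by 180 degrees. A row lasts 1/12 s, in which the tool goes at most 41.7 mm and 7.16 degrees, less where a joint would pass 70% of its speed; a pose out of reach is approached as far as the arm can. A call with a number of a shift or a turn outside -1 to 1 is refused whole. A call with a gripper value outside its range is refused whole. The fingers move at their own pace and stop on an object; the grip force is fixed at half the most. Time passes only in rows, so rows that repeat a pose let the fingers close, or fill a call up. It gives the time, the measured TCP pose, the force and the opening at its end, in the units of the state.
- ctrl.get_obs(): the state, without advancing time (a new reading comes with each control period).
- snapshot(name): name is "scene" or "top"; returns a dict with "img" (384x512x3 uint8, blue, green, red), "camera_matrix" (3x3 intrinsics, pixels), "k1" (the pictures are not rectified: a ray, as slopes to the right and down, at radius r is drawn at 1 + k1 r^2 times it, then the intrinsics apply), "xyz" and "rotation" of the camera in the world. Camera axes: x right, y up, looking along -z (the intrinsics and any distortion apply to the point x, -y, -z); pixel columns grow to the right and rows downward; lengths in m; the calibration is good to about 2 mm. A picture is of the moment at which its call begins. There is no depth.
- workorder.close_job(): hands the job in, once; it reports no verdict.
The state is a dict: "clock": time; "joint_pos": joint angles; "qvel": joint speeds; "tau": joint torques, N m; "tool_pos": TCP position; "orientation": TCP orientation; "force": force on the tool from outside, world axes, zero at the start; "moment": the same for the moment, N m; "opening": finger opening in m.
Only numpy, scipy, OpenCV 4.12 (cv2) and the standard library are available. Lean on these libraries where they do the work, as an engineer would, in place of code of your own. Each camera call takes 0.05 s, during which the arm holds its last target.

### The job

The mobile clinic is about to drive off: secure the lilac medicine case that stands in its hold-down. With the back of a closed finger push the steel strap round by its orange tab until it lies fully home across the lid, with its slotted end round the post; after that push the red cam lever all the way down, until it is level, and move clear. Only push: do not grasp or lift anything, and leave the case and the things lying around it where they are.

Things in the scene. Friction and masses are not known exactly. Their poses are not given: they have to be found in the camera images.
- clamp: hold-down fixture fixed to the bench: dark steel base plate 150 (x) x 200 (y) x 8 mm with a low white cradle for the case; origin at the centre of the plate's underside on the bench, z up. In this frame the strap's pivot post is at y = +65 mm and the cam post at y = -65 mm, both at x = 0; the case stands between.
- strap (a joint): angle (rad) of the steel strap about its vertical pivot. 0 = fully home across the lid (pointing along the fixture's -y), on its stop. Opens counter-clockwise seen from above; at 1.57 it points along the fixture's +x; stop at 1.9. Stays where left (about 1.3 N to move at the tab). Bar 22 mm wide, 8 mm thick, reaching 150 mm from the pivot, top 106 mm above the bench, 6 mm clear of the lid.
- strap_pivot (a point): point on the strap's vertical pivot axis, at the top face of the strap, 106 mm above the bench (a dark nut 14 mm wide rises 7 mm above it)
- strap_tab (a point): centre of the pushing face of the strap's upright orange tab (40 mm along the strap, 6 mm thick, from 106 to 136 mm above the bench): 70 mm from the pivot along the strap, 11 mm to the opening side of its centre line, 121 mm above the bench. Axes turn with the strap: -y from pivot to free end, +x out of the pushing face, to the opening side; the face is flush with the strap's edge.
- lever (a joint): angle (rad) of the red cam lever about its level pin, which runs along the fixture's x. 0 = fully up: leaning 25 degrees (0.436 rad) from vertical, outward, towards the fixture's -y; grows as it is pushed outward and down; 1.135 = fully down: level, pointing along the fixture's -y, on its stop. Stays where it is left (friction, about 3 N at the pad).
- lever_pin (a point): point on the lever's pin, above the cam post, 120 mm above the bench
- lever_pad (a point): point on the lever's upper face (the face towards the case when up, the top face when down), 70 mm along the lever from the pin and 4 mm off its centre plane. The red paddle is 24 mm wide, 8 mm thick and reaches from 17 to 95 mm from the pin; nothing is under it when down except the bench about 116 mm below.
- case: lilac medicine case with a white lid, 124 x 88 x 84 mm, about 0.6 kg, loose in the cradle; origin at the centre of its underside, 8 mm above the bench; lid top 92 mm above the bench. Leave it there.
- pill_bottle: bystander: amber pill bottle with white cap, 42 mm diameter, 82 mm tall, standing; origin at the centre of its underside
- carton: bystander: white and blue tablet carton 100 x 50 x 30 mm lying flat; origin at the centre of its underside, x along its length
- blister: bystander: silver blister pack with pale blue tablets, 110 x 60 x 9 mm lying flat; origin at the centre of its underside, x along its length
- torch: bystander: blue hand torch lying on its side on two small feet, 140 mm long, head 44 mm in diameter; origin on the bench under its middle, x along it towards the head
There are look-alikes about, which are no part of the job. Of the things that look like the case, the smallest one is meant.

How it is judged:
By the outcome, as a careful person would: the job done as asked, in the order asked, and still so for the second after the job is handed in, with the robot touching nothing.
It also fails if it takes over 50 s, if anything falls off the work surface, if the arm or the gripper's body presses on something with over 40 N, if the wrist force passes 120 N, or if a joint passes its speed limit or range.

## Working session

There is one attempt and no reset: what is moved stays moved. The work goes in short steps, Python scripts to look and compute and a shell command to move; the robot and the scene stay as the last step left them, time stands still between calls to the robot, and variables do not carry over. Pictures are saved under pics/ and viewed, and the job is handed in when it is done.

```bash
mkdir -p pics; python3 - <<'E'
from plant import ctrl,snapshot
import cv2,numpy as np
o=ctrl.get_obs();print(o)
for n in("scene","top"):
    s=snapshot(n);cv2.imwrite(f"pics/{n}0.png",s["img"]);print(n,s["camera_matrix"],s["k1"],s["xyz"],s["rotation"])
E
```

```text
{'clock': 0.0, 'joint_pos': array([ 8.14206277e+01,  2.05922518e+01,  6.32666878e-01, -2.01965191e-02,
       -7.01360284e+01, -1.65087855e+01]), 'qvel': array([ 0.01605461, -0.00128125,  0.01575491,  0.08013154,  0.09144173,
        0.03933069]), 'tau': array([-1.51809985e-03, -5.82716274e+01,  2.93045425e+01,  6.99707955e+00,
        6.85101666e-03, -1.68971201e-04]), 'tool_pos': array([0.28600281, 0.6108608 , 0.22560483]), 'orientation': array([ 1.79902933e+02, -8.96919492e-03, -2.50950286e+01]), 'force': array([ 0.06042544, -0.99173003,  0.45960961]), 'moment': array([ 0.01141786,  0.01347047, -0.02249448]), 'opening': 0.08791682260229244}
scene [[356.52073665   0.         253.16331461]
 [  0.         356.52073665 193.11359749]
 [  0.           0.           1.        ]] -0.011556042386601394 [0.91584232 0.33289706 0.88546404] [ 30.43539432   0.69199357 139.49856343]
top [[466.51876816   0.         258.29345218]
 [  0.         466.51876816 192.7724781 ]
 [  0.           0.           1.        ]] -0.1418982778389271 [ 0.54350856 -0.02886705  1.24441038] [  3.32114323   0.37564889 -89.06688415]
```

View pics/scene0.png

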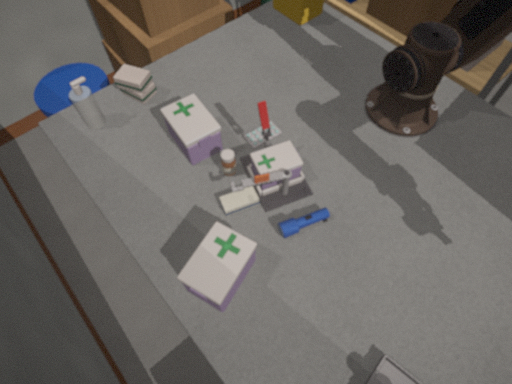

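View pics/top0.png

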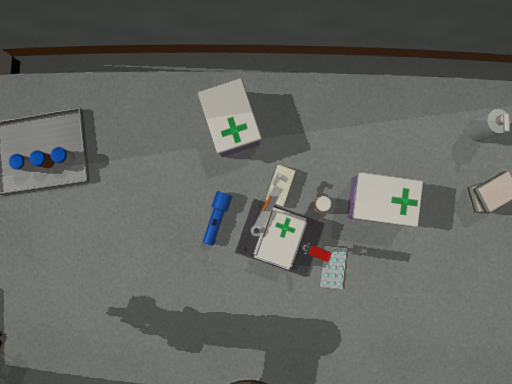

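```bash
cat > h.py <<'E'
import numpy as np,cv2
from scipy.spatial.transform import Rotation as R
from plant import snapshot,ctrl
def P(s):
    return R.from_euler('xyz',s["rotation"],degrees=True).as_matrix(),np.array(s["xyz"]),np.array(s["camera_matrix"]),s["k1"]
def proj(s,p):
    r,t,K,k=P(s);q=(np.atleast_2d(p)-t)@r
    u=np.c_[q[:,0]/-q[:,2],-q[:,1]/-q[:,2]];u=u*(1+k*(u**2).sum(1))[:,None]
    return u*[K[0,0],K[1,1]]+K[:2,2]
def ray(s,px):
    r,t,K,k=P(s)
    u=cv2.undistortPoints(np.array([[px]],float),K,np.array([k,0,0,0,0.]))[0,0]
    return t,r@np.array([u[0],-u[1],-1.])
def onz(s,px,z):
    t,d=ray(s,px);return t+d*(z-t[2])/d[2]
E
python3 - <<'E'
import cv2
a=cv2.imread('pics/top0.png')[155:300,195:360];b=cv2.imread('pics/scene0.png')[90:245,205:345]
cv2.imwrite('pics/ct.png',cv2.resize(a,None,fx=4.8,fy=4,interpolation=2) if 0 else cv2.resize(a,None,fx=4,fy=4,interpolation=2))
cv2.imwrite('pics/cs.png',cv2.resize(b,None,fx=3.8,fy=3.8,interpolation=2))
E
```

```text
(no output)
```

View pics/ct.png

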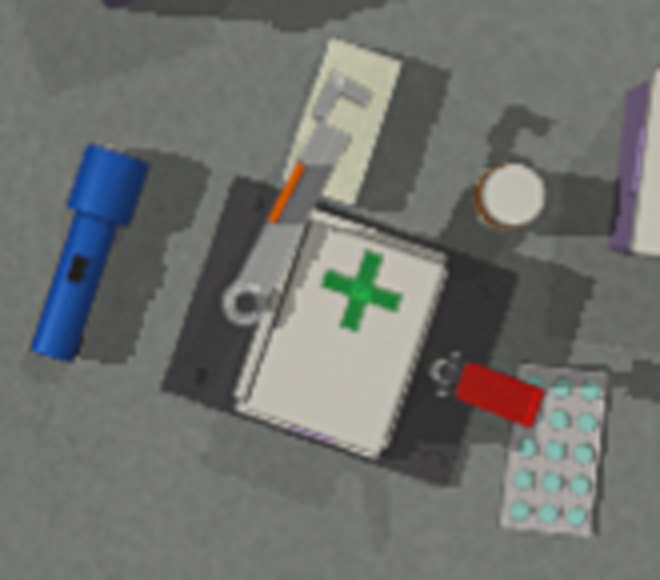

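View pics/cs.png

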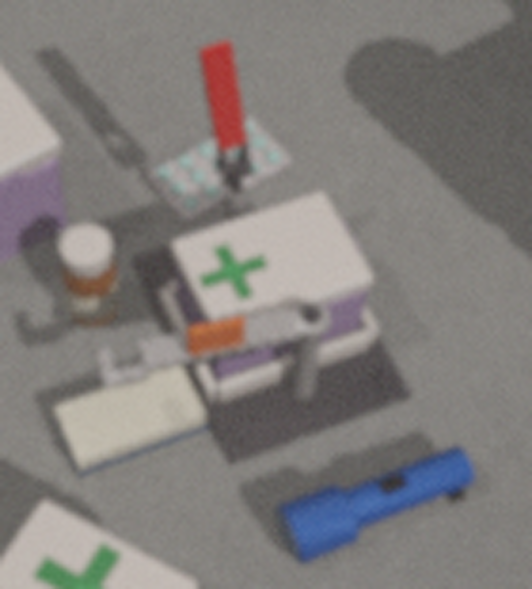

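Candidates for the case in the top view: (230,117) large, (387,199) medium, and (281,238), the smallest, which stands in the dark plate with the strap and lever. The third one is meant, and the crops confirm it. The strap is open and points up and to the right. Its orange tab is at about (267,203), the nut at about (256,230), and the red lever is up at about (320,254).

```bash
python3 - <<'E'
from h import *
T=snapshot("top");S=snapshot("scene")
f=lambda x,y:((x+.5)/4-.5+195,(y+.5)/4-.5+155)
g=lambda x,y:((x+.5)/3.8-.5+205,(y+.5)/3.8-.5+90)
c=np.array([onz(T,f(*p),.008)[:2] for p in[(237,178),(517,272),(450,487),(163,390)]])
print(c*1e3,[np.linalg.norm(c[i]-c[(i+1)%4]) for i in range(4)])
ctr=c.mean(0);e=(c[0]+c[3]-c[1]-c[2])/2;yaw=np.degrees(np.arctan2(e[1],e[0]))-90
print(ctr,yaw)
print('pivot top',onz(T,f(247,302),.113),'scene',onz(S,g(314,312),.113))
print('tab top',onz(T,f(287,193),.136)) 
# red & orange masks
for n,s in(("T",T),("S",S)):
    h=cv2.cvtColor(s["img"],cv2.COLOR_BGR2HSV)
    for nm,lo,hi in(("red",(0,170,90),(4,255,255)),("or",(6,150,90),(16,255,255))):
        m=cv2.inRange(h,lo,hi)
        k,l,st,ce=cv2.connectedComponentsWithStats(m)
        for i in range(1,k):
            if st[i,4]>8: print(n,nm,st[i],ce[i])
def fx(x,y,z,yw=yaw,ct=ctr):
    a=np.radians(yw);return np.array([ct[0]+x*np.cos(a)-y*np.sin(a),ct[1]+x*np.sin(a)+y*np.cos(a),z])
pts=[fx(0,.065,.113),fx(0,-.065,.12),fx(0,-.065-.056*.4226,.12+.056*.906),fx(.075,.1,.008),fx(.075,-.1,.008),fx(-.075,-.1,.008),fx(-.075,.1,.008),
 fx(0,-.065-.095*.4226,.12+.095*.906)]
for n,s in(("T",T),("S",S)):
    q=proj(s,pts);print(n,q.round(1).tolist())
    im=cv2.resize(s["img"],None,fx=4,fy=4,interpolation=2)
    for p in q: cv2.circle(im,tuple(int(v*4+1.5) for v in p),3,(0,255,255),1)
    x,y=q.mean(0).astype(int)*4
    cv2.imwrite(f"pics/ov{n}.png",im[y-290:y+290,x-380:x+380])
E
```

```text
[[ 598.05167222   -8.14733999]
 [ 538.60502255 -194.7589841 ]
 [ 395.96040735 -152.18897628]
 [ 457.03265006   38.4183977 ]] [np.float64(0.1958514995440642), np.float64(0.14886131738486022), np.float64(0.20015241654101096), np.float64(0.1485083584753088)]
[ 0.49741244 -0.07916923] -17.718324900645868
pivot top [ 0.51841474 -0.01721269  0.113     ] scene [ 0.5192096  -0.00923221  0.113     ]
tab top [ 0.58395895 -0.04015261  0.136     ]
T red [309 246  22  15 202] [319.28712871 253.01980198]
T or [262 196   9  15  39] [265.87179487 203.05128205]
S red [259 103   9  21  70] [262.92857143 111.5       ]
S or [256 175  12   7  52] [261.09615385 177.61538462]
T [[256.4, 230.6], [307.6, 247.9], [319.5, 252.5], [253.4, 198.7], [324.8, 222.7], [306.9, 276.5], [235.2, 252.4], [328.5, 256.0]]
S [[285.7, 169.4], [265.7, 132.2], [262.4, 113.5], [264.2, 209.1], [237.8, 155.6], [282.5, 140.3], [312.3, 190.8], [260.1, 99.8]]
```

View pics/ovT.png

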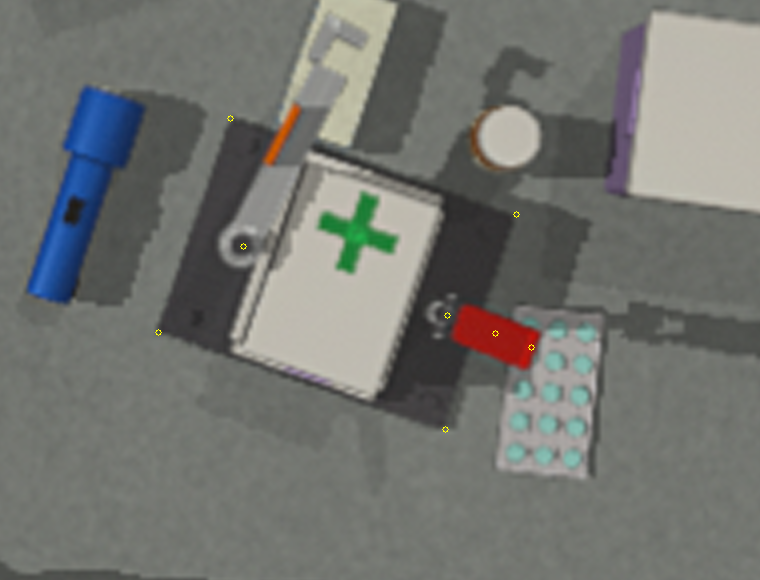

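View pics/ovS.png

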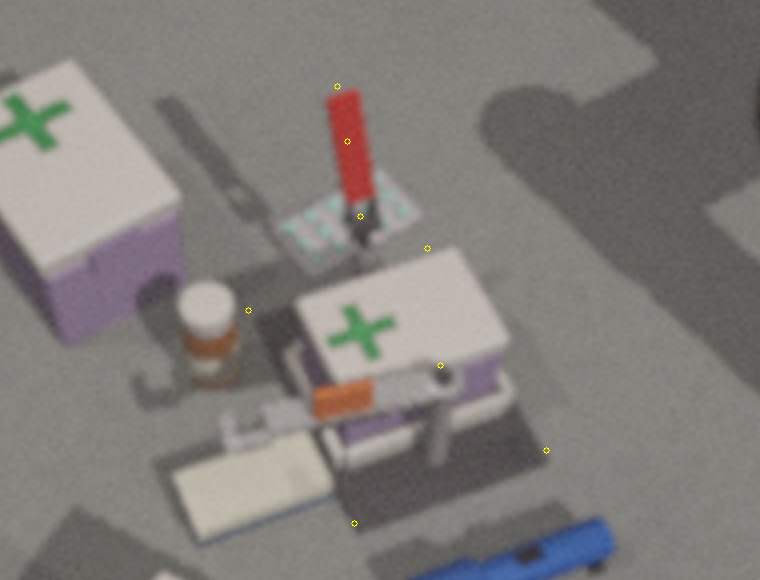

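```bash
for i in 1; do python3 -m creep '[[0.12,0.09,0,0,0],[0.25,0.19,0,0,0],[0.37,0.28,0,0,0],[0.5,0.37,0,0,0],[0.62,0.47,0,0,0],[0.75,0.56,0,0,0],[0.87,0.66,0,0,0],[1,0.75,0,0,0]]'; python3 -m creep '[[0.12,0.09,0,0,0],[0.25,0.19,0,0,0],[0.37,0.28,0,0,0],[0.5,0.37,0,0,0],[0.62,0.47,0,0,0],[0.75,0.56,0,0,0],[0.87,0.66,0,0,0],[1,0.75,0,0,0]]'; done
```

```text
clock: 0.87
tool_pos: [0.3457, 0.4993, 0.2268]
orientation: [-180.0, 0.0, -25.1]
force: [-0.3, -0.4, 0.6]
opening: 0.0395
clock: 1.53
tool_pos: [0.4043, 0.3892, 0.2266]
orientation: [180.0, 0.0, -25.1]
force: [-0.7, -0.1, -0.1]
opening: 0.0005
```

```bash
python3 -m creep '[[0.12,0.09,0,0,0],[0.25,0.19,0,0,0],[0.37,0.28,0,0,0],[0.5,0.37,0,0,0],[0.62,0.47,0,0,0],[0.75,0.56,0,0,0],[0.87,0.66,0,0,0],[1,0.75,0,0,0]]'; python3 -m creep '[[0.12,0.09,0,0,0],[0.25,0.19,0,0,0],[0.37,0.28,0,0,0],[0.5,0.37,0,0,0],[0.62,0.47,0,0,0],[0.75,0.56,0,0,0],[0.87,0.66,0,0,0],[1,0.75,0,0,0]]';  python3 -m creep '[[0.12,0.09,0,0,0],[0.25,0.19,0,0,0],[0.37,0.28,0,0,0],[0.5,0.37,0,0,0],[0.62,0.47,0,0,0],[0.75,0.56,0,0,0],[0.87,0.66,0,0,0],[1,0.75,0,0,0]]'
python3 - <<'E'
from h import *
for n in("top","scene"):
    s=snapshot(n);o=ctrl.get_obs();q=proj(s,o["tool_pos"])[0];print(n,q,o["tool_pos"])
    x,y=q.astype(int);im=s["img"];x0=max(x-80,0);y0=max(y-70,0)
    c=cv2.resize(im[y0:y0+140,x0:x0+180],None,fx=4,fy=4,interpolation=2)
    cv2.circle(c,(int((q[0]-x0)*4+1.5),int((q[1]-y0)*4+1.5)),3,(0,255,255),1);cv2.imwrite(f"pics/g_{n}.png",c)
E
```

```text
clock: 2.2
tool_pos: [0.463, 0.2789, 0.2266]
orientation: [-180.0, 0.0, -25.1]
force: [1.0, -0.8, -0.5]
opening: 0.0004
clock: 2.87
tool_pos: [0.5216, 0.1685, 0.2266]
orientation: [-180.0, -0.0, -25.1]
force: [-0.4, -0.0, 0.1]
opening: 0.0005
clock: 3.53
tool_pos: [0.5802, 0.0582, 0.2266]
orientation: [180.0, 0.0, -25.1]
force: [-0.2, 0.1, -0.0]
opening: 0.0006
top [222.58956221 201.89941579] [0.58124042 0.05649827 0.22640252]
scene [291.32535659 177.26627195] [0.5806596  0.05743611 0.22626844]
```

View pics/g_top.png

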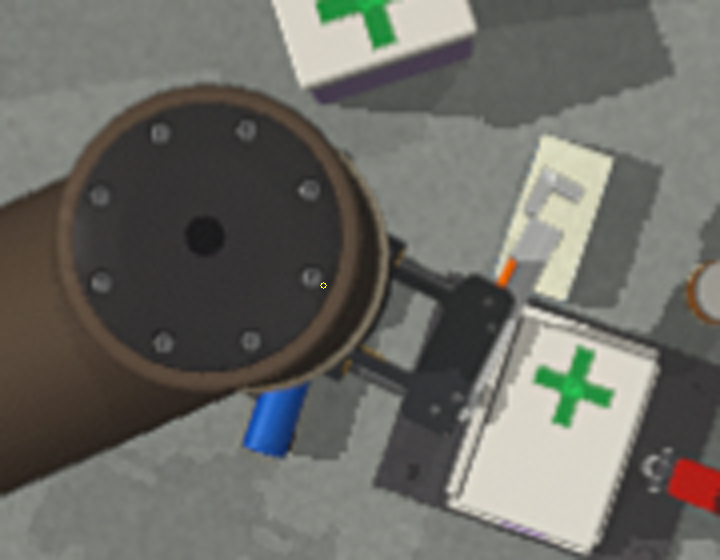

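View pics/g_scene.png

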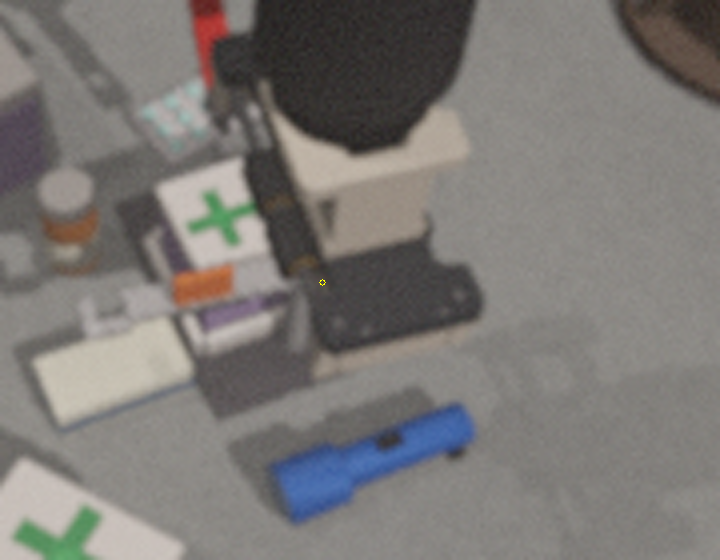

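```bash
python3 -m creep '[[0.1,0.1,0,0,0],[0.2,0.2,0,0,0],[0.3,0.3,0,0,0],[0.45,0.4,0.05,0,0],[0.45,0.4,0.1,0,0],[0.45,0.4,0.2,0,0],[0.45,0.4,0.2,0,0],[0.45,0.4,0.2,0,0]]'; python3 -m creep '[[0,0,0.15,0,0],[0,0,0.3,0,0],[0,0,0.45,0,0],[0,0,0.6,0,0],[0,0,0.75,0,0],[0,0,0.91,0,0],[0,0,0.91,0,0],[0,0,0.91,0,0]]'
python3 - <<'E'
from h import *
for n in("scene",):
    s=snapshot(n);o=ctrl.get_obs();q=proj(s,o["tool_pos"])[0];print(n,q,o["tool_pos"],o["force"])
    x,y=q.astype(int);im=s["img"];x0=max(x-80,0);y0=max(y-90,0)
    c=cv2.resize(im[y0:y0+140,x0:x0+180],None,fx=4,fy=4,interpolation=2)
    cv2.circle(c,(int((q[0]-x0)*4+1.5),int((q[1]-y0)*4+1.5)),3,(0,255,255),1);cv2.imwrite(f"pics/g2_{n}.png",c)
E
```

```text
clock: 4.3
tool_pos: [0.603, 0.0047, 0.2057]
orientation: [179.9, 0.1, -25.1]
force: [0.1, 0.4, 1.2]
opening: 0.0007
clock: 4.97
tool_pos: [0.6035, 0.0048, 0.1155]
orientation: [179.9, 0.0, -25.0]
force: [-0.0, -0.2, 0.3]
opening: 0.0002
scene [266.44333666 193.03555319] [0.60415805 0.00482549 0.11636387] [-0.45803911 -0.37865312  0.04986596]
```

View pics/g2_scene.png

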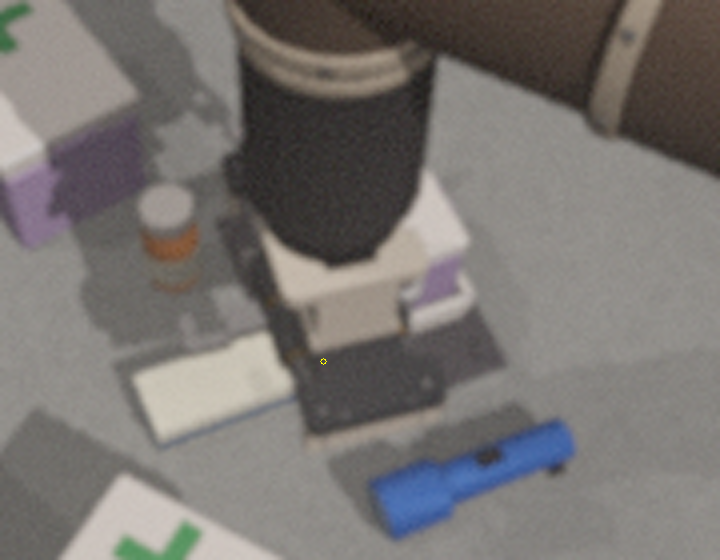

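```bash
cat > arc.py <<'E'
import sys
from h import *
# args: 8 values "strapangle_deg:xoff_mm" ; prints tool axis rows
PV=np.array([.5172,-.0173]);FY=-17.7
o=ctrl.get_obs();p=o["tool_pos"][:2];yaw=o["orientation"][2];a=np.radians(yaw)
tx=np.array([np.cos(a),np.sin(a)]);ty=np.array([np.sin(a),-np.cos(a)])
b=np.radians
for v in sys.argv[1:]:
    ang,xo=map(float,v.split(':'));s=b(ang+FY)
    q=PV+xo/1e3*np.array([np.cos(s),np.sin(s)])+.070*np.array([np.sin(s),-np.cos(s)])
    d=q-p;t=-((ang+FY-90)-yaw);t=(t+180)%360-180
    print([round(d@tx*10,3),round(d@ty*10,3),0,round(t/180,4)],end=' ')
print();print(p,yaw,o["force"])
E
python3 arc.py 82:55 82:50 82:45 82:40 82:36 82:33 82:33 82:33
```

```text
[np.float64(0.012), np.float64(0.027), 0, np.float64(0.0037)] [np.float64(0.011), np.float64(0.077), 0, np.float64(0.0037)] [np.float64(0.011), np.float64(0.127), 0, np.float64(0.0037)] [np.float64(0.01), np.float64(0.177), 0, np.float64(0.0037)] [np.float64(0.01), np.float64(0.217), 0, np.float64(0.0037)] [np.float64(0.01), np.float64(0.247), 0, np.float64(0.0037)] [np.float64(0.01), np.float64(0.247), 0, np.float64(0.0037)] [np.float64(0.01), np.float64(0.247), 0, np.float64(0.0037)] 
[0.60415805 0.00482549] -25.031180381151927 [-0.45803911 -0.37865312  0.04986596]
```

```bash
python3 -m creep '[[0.01,0.03,0,0.004,0],[0.01,0.08,0,0.004,0],[0.01,0.13,0,0.004,0],[0.01,0.18,0,0.004,0],[0.01,0.22,0,0.004,0],[0.01,0.25,0,0.004,0],[0.01,0.25,0,0.004,0],[0.01,0.25,0,0.004,0]]'
python3 arc.py 80:32 77:32 74:32 71:32 68:32 65:32 62:32 59:32
```

```text
clock: 5.68
tool_pos: [0.5941, -0.0189, 0.1157]
orientation: [-180.0, -0.0, -25.8]
force: [-0.7, -0.0, -0.6]
opening: 0.0005
[np.float64(0.011), np.float64(0.023), 0, np.float64(0.0104)] [np.float64(0.025), np.float64(0.061), 0, np.float64(0.0271)] [np.float64(0.038), np.float64(0.099), 0, np.float64(0.0437)] [np.float64(0.048), np.float64(0.138), 0, np.float64(0.0604)] [np.float64(0.057), np.float64(0.177), 0, np.float64(0.0771)] [np.float64(0.063), np.float64(0.217), 0, np.float64(0.0937)] [np.float64(0.068), np.float64(0.257), 0, np.float64(0.1104)] [np.float64(0.07), np.float64(0.298), 0, np.float64(0.1271)] 
[ 0.59411426 -0.01894104] -25.82750249285658 [-0.71738792 -0.04999445 -0.5862784 ]
```

```bash
python3 -m creep '[[0.011,0.023,0,0.01,0],[0.025,0.061,0,0.027,0],[0.038,0.099,0,0.044,0],[0.048,0.138,0,0.06,0],[0.057,0.177,0,0.077,0],[0.063,0.217,0,0.094,0],[0.068,0.257,0,0.11,0],[0.07,0.298,0,0.127,0]]'
python3 - <<'E'
from h import *
for n in("top","scene",):
    s=snapshot(n);o=ctrl.get_obs();q=proj(s,o["tool_pos"])[0];print(n,q,o["tool_pos"],o["force"])
    x,y=q.astype(int);im=s["img"];x0=max(x-80,0);y0=max(y-90,0)
    c=cv2.resize(im[y0:y0+140,x0:x0+180],None,fx=4,fy=4,interpolation=2)
    cv2.circle(c,(int((q[0]-x0)*4+1.5),int((q[1]-y0)*4+1.5)),3,(0,255,255),1);cv2.imwrite(f"pics/g3_{n}.png",c)
E
python3 arc.py 56:32 53:32 50:32 47:32 44:32 41:32 38:32 35:32
```

```text
clock: 6.35
tool_pos: [0.5878, -0.0482, 0.1156]
orientation: [-180.0, -0.0, -48.8]
force: [0.4, 1.4, 0.4]
opening: 0.0004
top [269.86537938 201.82370012] [ 0.5873868  -0.04877151  0.11553377] [-1.50734078 -1.00143982  0.14920131]
scene [257.50113163 176.02263406] [ 0.58748021 -0.04865061  0.11554623] [ 0.41751369 -0.41511245  0.61441693]
[np.float64(0.016), np.float64(0.038), 0, np.float64(0.0165)] [np.float64(0.03), np.float64(0.076), 0, np.float64(0.0332)] [np.float64(0.042), np.float64(0.114), 0, np.float64(0.0498)] [np.float64(0.052), np.float64(0.154), 0, np.float64(0.0665)] [np.float64(0.06), np.float64(0.193), 0, np.float64(0.0832)] [np.float64(0.065), np.float64(0.233), 0, np.float64(0.0998)] [np.float64(0.069), np.float64(0.273), 0, np.float64(0.1165)] [np.float64(0.07), np.float64(0.313), 0, np.float64(0.1332)] 
[ 0.58748021 -0.04865061] -48.72920918301353 [ 0.41751369 -0.41511245  0.61441693]
```

View pics/g3_top.png

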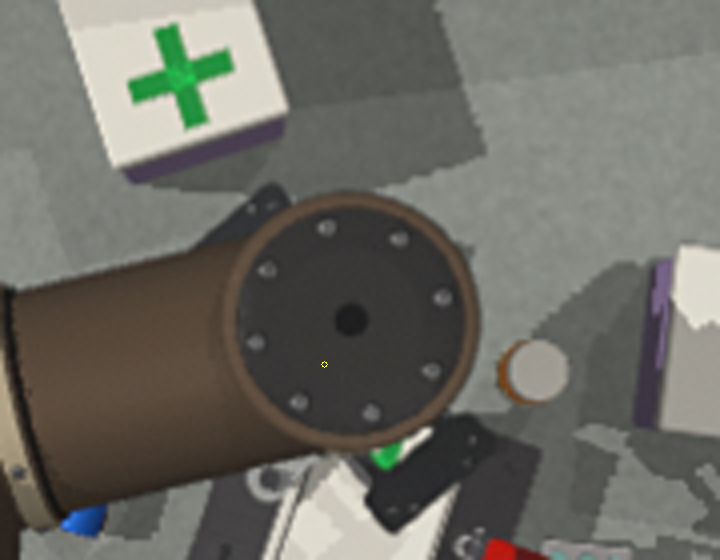

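View pics/g3_scene.png

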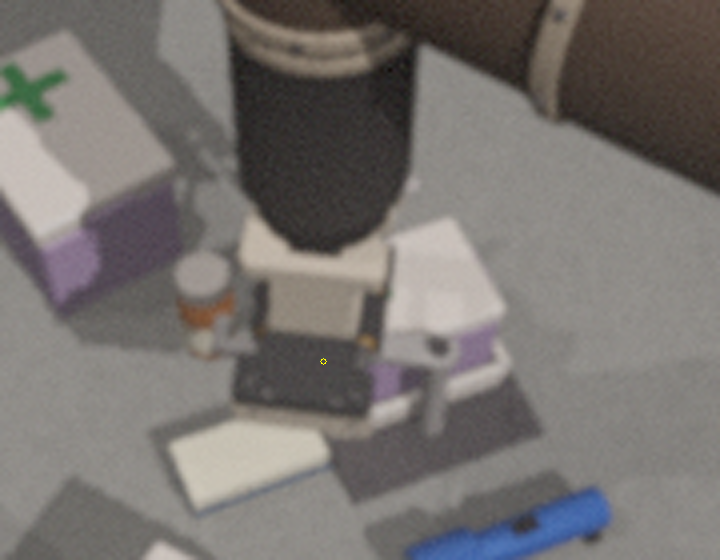

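The top view shows the gripper over the strap. In the scene crop the strap end has swung to (230,335), so it is following the finger. Carrying on.

```bash
python3 -m creep '[[0.016,0.038,0,0.017,0],[0.03,0.076,0,0.033,0],[0.042,0.114,0,0.05,0],[0.052,0.154,0,0.067,0],[0.06,0.193,0,0.083,0],[0.065,0.233,0,0.1,0],[0.069,0.273,0,0.117,0],[0.07,0.313,0,0.133,0]]'
python3 arc.py 32:32 29:32 26:32 23:32 20:32 17:32 14:32 11:32
```

```text
clock: 7.12
tool_pos: [0.5691, -0.0741, 0.1157]
orientation: [-180.0, -0.0, -72.6]
force: [1.0, 1.4, 0.5]
opening: 0.0005
[np.float64(0.019), np.float64(0.043), 0, np.float64(0.0171)] [np.float64(0.033), np.float64(0.081), 0, np.float64(0.0338)] [np.float64(0.045), np.float64(0.12), 0, np.float64(0.0505)] [np.float64(0.054), np.float64(0.159), 0, np.float64(0.0671)] [np.float64(0.062), np.float64(0.198), 0, np.float64(0.0838)] [np.float64(0.068), np.float64(0.238), 0, np.float64(0.1005)] [np.float64(0.071), np.float64(0.278), 0, np.float64(0.1171)] [np.float64(0.073), np.float64(0.319), 0, np.float64(0.1338)] 
[ 0.569061   -0.07411517] -72.61739509166982 [0.99103044 1.42864226 0.5151779 ]
```

```bash
python3 -m creep '[[0.018,0.042,0,0.017,0],[0.033,0.081,0,0.034,0],[0.045,0.12,0,0.05,0],[0.054,0.159,0,0.067,0],[0.062,0.198,0,0.084,0],[0.068,0.238,0,0.1,0],[0.071,0.278,0,0.117,0],[0.073,0.319,0,0.134,0]]'
python3 arc.py 9:32 7:32 5:32 3:32 1.5:32 0:32 0:32 0:32;python3 - <<'E'
from h import *
for n in("top","scene",):
    s=snapshot(n);o=ctrl.get_obs();q=proj(s,o["tool_pos"])[0];print(n,q,o["tool_pos"],o["force"])
    x,y=q.astype(int);im=s["img"];x0=max(x-80,0);y0=max(y-90,0)
    c=cv2.resize(im[y0:y0+140,x0:x0+180],None,fx=4,fy=4,interpolation=2)
    cv2.imwrite(f"pics/g4_{n}.png",c)
E
```

```text
clock: 7.78
tool_pos: [0.5409, -0.0907, 0.1158]
orientation: [-179.9, 0.0, -96.7]
force: [0.4, 1.1, -0.2]
opening: 0.0006
[np.float64(0.01), np.float64(0.026), 0, np.float64(0.0109)] [np.float64(0.02), np.float64(0.051), 0, np.float64(0.022)] [np.float64(0.029), np.float64(0.076), 0, np.float64(0.0331)] [np.float64(0.037), np.float64(0.102), 0, np.float64(0.0442)] [np.float64(0.042), np.float64(0.121), 0, np.float64(0.0526)] [np.float64(0.047), np.float64(0.141), 0, np.float64(0.0609)] [np.float64(0.047), np.float64(0.141), 0, np.float64(0.0609)] [np.float64(0.047), np.float64(0.141), 0, np.float64(0.0609)] 
[ 0.54093933 -0.09065037] -96.73513790164621 [ 0.43557476  1.11786697 -0.24685531]
top [286.97853426 221.64782747] [ 0.54009643 -0.09084937  0.11571087] [-0.56234207 -0.17049012 -0.85526894]
scene [260.54454641 156.2588724 ] [ 0.54029449 -0.09080682  0.11572111] [-1.14008001  0.23419561  0.61039628]
```

View pics/g4_scene.png

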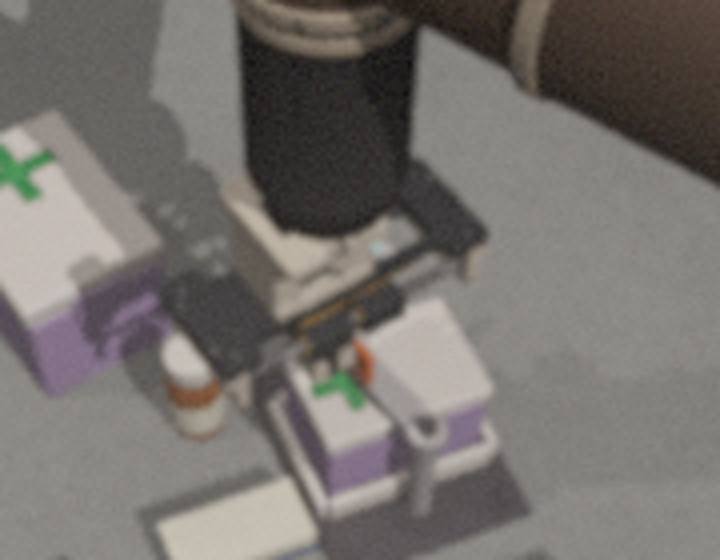

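View pics/g4_top.png

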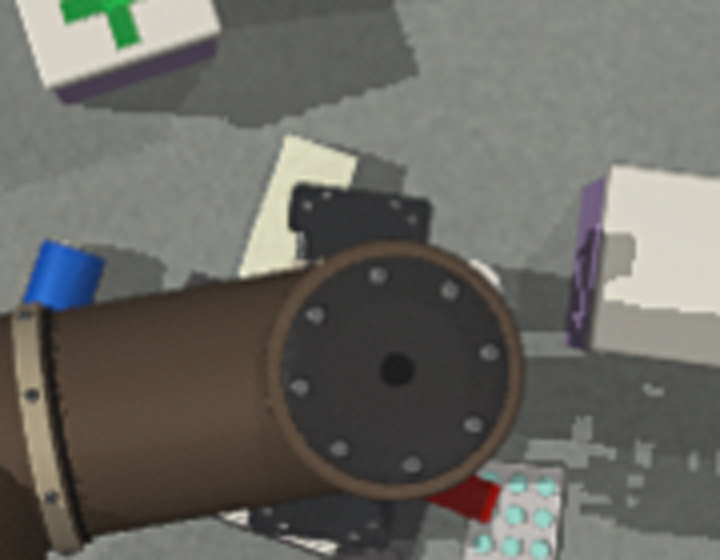

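The scene crop shows the closed fingers at (330,365) against the orange tab at (363,362), with the strap over the lid and about 10° to go.

```bash
python3 -m creep '[[0.01,0.026,0,0.011,0],[0.02,0.051,0,0.022,0],[0.029,0.076,0,0.033,0],[0.037,0.102,0,0.044,0],[0.042,0.121,0,0.053,0],[0.047,0.141,0,0.061,0],[0.047,0.141,0,0.061,0],[0.047,0.141,0,0.061,0]]'
python3 -m creep '[[0,0.01,0,0,0],[0,0.02,0,0,0],[0,0.03,0,0,0],[0,0.03,0,0,0],[0,0.03,0,0,0],[0,0.03,0,0,0],[0,0.03,0,0,0],[0,0.03,0,0,0]]'
```

```text
clock: 8.55
tool_pos: [0.5261, -0.0938, 0.1157]
orientation: [-180.0, -0.0, -107.5]
force: [-0.6, 0.0, 0.6]
opening: 0.0005
clock: 9.22
tool_pos: [0.5229, -0.0931, 0.1155]
orientation: [180.0, 0.0, -107.7]
force: [-1.1, -0.7, 0.6]
opening: 0.0004
```

```bash
python3 -m creep '[[0,0.01,0,0,0],[0,0.02,0,0,0],[0,0.03,0,0,0],[0,0.03,0,0,0],[0,0.03,0,0,0],[0,0.03,0,0,0],[0,0.03,0,0,0],[0,0.03,0,0,0]]'
python3 - <<'E'
from h import *
for n in("scene",):
    s=snapshot(n);o=ctrl.get_obs();q=proj(s,o["tool_pos"])[0];print(n,q,o["tool_pos"],o["force"])
    x,y=q.astype(int);im=s["img"];x0=max(x-80,0);y0=max(y-60,0)
    c=cv2.resize(im[y0:y0+140,x0:x0+180],None,fx=4,fy=4,interpolation=2)
    cv2.imwrite(f"pics/g5_{n}.png",c)
E
```

```text
clock: 9.88
tool_pos: [0.5211, -0.0924, 0.1158]
orientation: [-179.9, 0.0, -107.7]
force: [3.8, -3.8, -2.1]
opening: 0.0002
scene [265.55299969 152.06957295] [ 0.52106808 -0.09239525  0.11582617] [ 3.80554091 -3.91015159 -2.59813869]
```

View pics/g5_scene.png

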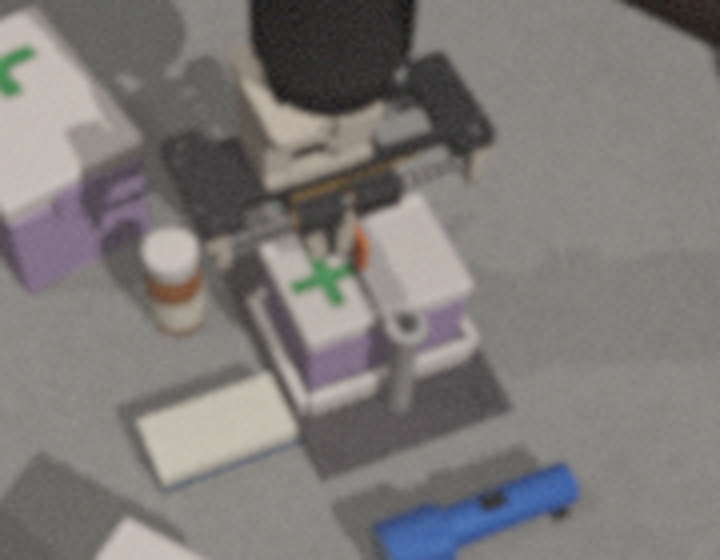

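```bash
python3 -m creep '[[0,0.01,0,0,0],[0,0.02,0,0,0],[0,0.02,0,0,0],[0,0.02,0,0,0],[0,0.02,0,0,0],[0,0.02,0,0,0],[0,0.02,0,0,0],[0,0.02,0,0,0]]'
```

```text
clock: 10.6
tool_pos: [0.521, -0.0921, 0.1163]
orientation: [-179.7, 0.0, -107.7]
force: [10.2, -7.8, -5.3]
opening: 0.0002
```

```bash
python3 -m creep '[[0,-0.1,0,0,0],[0,-0.2,0,0,0],[0,-0.25,0,0,0],[0,-0.25,-0.2,0,0],[0,-0.25,-0.45,0,0],[0,-0.25,-0.7,0,0],[0,-0.25,-1,0,0],[0,-0.25,-1,0,0]]'
python3 -m creep '[[-0.2,0,0,0,0],[-0.4,0,0,0,0],[-0.6,0,0,0,0],[-0.8,0,0,0,0],[-1,0,0,0,0],[-1,0,-0.3,0,0],[-1,0,-0.6,0,0],[-1,0,-0.6,0,0]]'
python3 -m creep '[[-0.2,0,0,0,0],[-0.4,0,0,0,0],[-0.6,0,0,0,0],[-0.8,0,0,0,0],[-1,0,0,0,0],[-1,0,0,0,0],[-1,0,0,0,0],[-1,0,0,0,0]]'
python3 - <<'E'
from h import *
for n,(x0,y0) in(("top",(195,155)),("scene",(205,80))):
    s=snapshot(n);im=s["img"]
    cv2.imwrite(f"pics/h1_{n}.png",cv2.resize(im[y0:y0+145,x0:x0+165],None,fx=4,fy=4,interpolation=2))
E
```

```text
clock: 11.27
tool_pos: [0.545, -0.0994, 0.2213]
orientation: [-179.6, 0.1, -107.7]
force: [0.8, -0.2, 1.5]
opening: 0.0003
clock: 11.93
tool_pos: [0.5752, -0.0034, 0.2811]
orientation: [-179.6, 0.1, -107.6]
force: [0.8, 0.5, 1.2]
opening: 0.0004
clock: 12.6
tool_pos: [0.6027, 0.0912, 0.2751]
orientation: [180.0, -0.0, -107.7]
force: [0.2, 0.3, -0.2]
opening: 0.0007
```

View pics/h1_top.png

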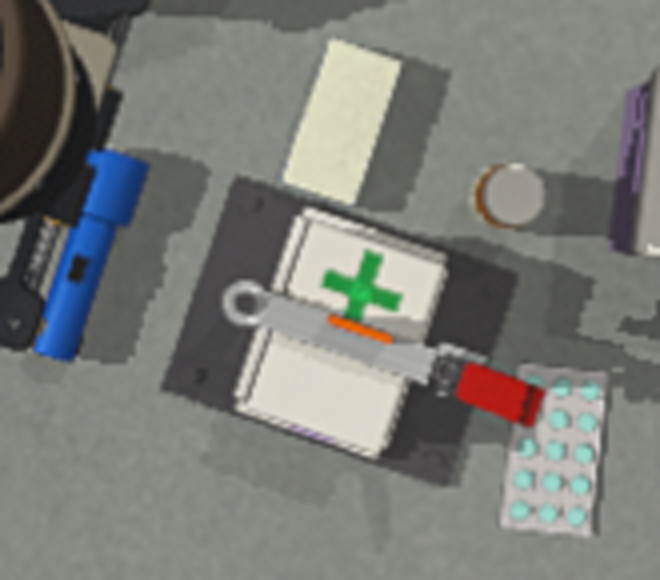

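View pics/h1_scene.png

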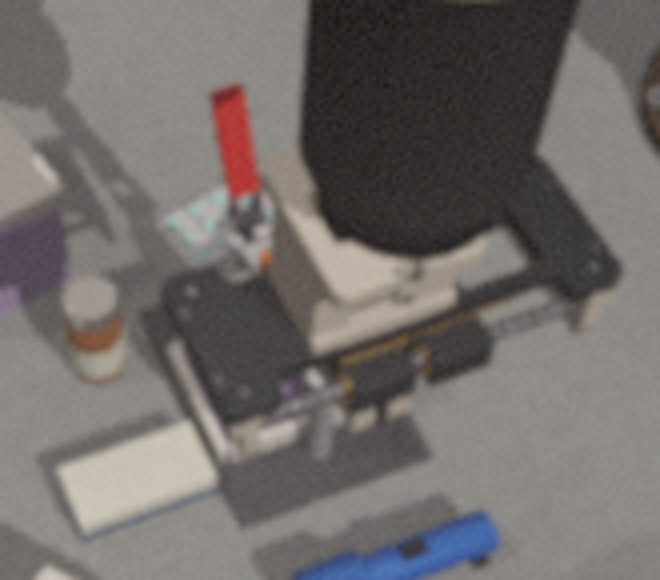

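The top view shows the strap lying over the lid from the nut (245,302) to the cam post (447,370), with the orange tab at (361,330). The case and the bystanders have not moved. I'll check the strap angle numerically.

```bash
python3 - <<'E'
from h import *
T=snapshot("top")
f=lambda x,y:((x+.5)/4-.5+195,(y+.5)/4-.5+155)
h=cv2.cvtColor(T["img"],cv2.COLOR_BGR2HSV)
m=cv2.inRange(h,(3,150,90),(16,255,255));m[:,:270]=0;m[:,300:]=0
ys,xs=np.nonzero(m);print(len(xs),xs.mean(),ys.mean())
W=np.array([onz(T,(x,y),.136)[:2] for x,y in zip(xs,ys)])
a=np.radians(-17.7);ex=np.array([np.cos(a),np.sin(a)]);ey=np.array([-ex[1],ex[0]])
L=W-[.5172,-.0173];print('tab in fixture rel pivot',L.mean(0)@ex,L.mean(0)@ey)
v=np.linalg.svd(W-W.mean(0))[2][0];print('ridge dir deg',np.degrees(np.arctan2(v@ex,-v@ey)))
# strap gray edges: print cross profile
for y in(-.035,-.06,-.1):
    g=[]
    for x in np.arange(-.03,.031,.002):
        p=[.5172,-.0173]+x*ex+y*ey
        u=proj(T,[p[0],p[1],.106])[0].astype(np.float32)
        g.append(cv2.getRectSubPix(T["img"],(1,1),tuple(map(float,u)))[0,0].tolist())
    print(y,[int(sum(c)/3) for c in g])
o=ctrl.get_obs();print(o["tool_pos"],o["orientation"])
E
```

```text
38 284.5263157894737 236.81578947368422
tab in fixture rel pivot 0.007966251351603 -0.0679204496896407
ridge dir deg 179.59943291299098
-0.035 [212, 212, 212, 212, 212, 211, 202, 197, 193, 185, 173, 167, 164, 165, 167, 165, 164, 165, 165, 163, 153, 152, 178, 213, 215, 214, 213, 212, 211, 211, 212]
-0.06 [213, 213, 213, 213, 213, 207, 199, 197, 196, 185, 169, 158, 153, 155, 156, 153, 149, 138, 118, 106, 87, 73, 78, 88, 90, 92, 92, 94, 99, 99, 97]
-0.1 [214, 215, 215, 215, 215, 213, 205, 197, 194, 168, 160, 167, 167, 171, 171, 168, 166, 169, 163, 144, 126, 137, 151, 153, 152, 153, 165, 200, 216, 216, 215]
[0.60264017 0.09069493 0.27560931] [ 1.79996188e+02  2.19038921e-03 -1.07746805e+02]
```

The strap is home: the tab is offset 8.0 mm (nominal 8), the ridge is within 0.4°, and the bar edges are at ±11 mm. Now the lever.

```bash
python3 -m creep '[[0.2,0.05,0,0,0],[0.4,0.1,0,0,0],[0.6,0.15,0,0,0],[0.8,0.2,0,0,0],[1,0.25,0,0,0],[1,0.25,0,0,0],[1,0.25,0,0,0],[1,0.25,0,0,0]]'
python3 -m creep '[[0.2,0.05,0,0,0],[0.4,0.1,0,0,0],[0.6,0.15,0,0,0],[0.8,0.2,0,0,0],[1,0.23,0,0,0],[1,0.23,0,0,0],[1,0.23,0,0,0],[1,0.23,0,0,0]]'
python3 -m creep '[[0.2,0,0,0,0],[0.4,0,0,0,0],[0.49,0,0,0,0],[0.49,0,0.2,0,0],[0.49,0,0.4,0,0],[0.49,0,0.6,0,0],[0.49,0,0.6,0,0],[0.49,0,0.6,0,0]]'
cat > lev.py <<'E'
import sys
from h import *
C=np.array([.4974,-.0792]);a=np.radians(-17.7);ex=np.array([np.cos(a),np.sin(a)]);ey=np.array([-ex[1],ex[0]])
o=ctrl.get_obs();p=o["tool_pos"];b=np.radians(o["orientation"][2])
L=p[:2]-C;print("fixture",L@ex*1e3,L@ey*1e3,p[2]*1e3,o["force"])
tx=np.array([np.cos(b),np.sin(b)]);ty=np.array([np.sin(b),-np.cos(b)])
for v in sys.argv[1:]:
    th=np.radians(float(v));s=55
    y=-65-s*np.sin(th)+4*np.cos(th)+9.5;z=120+s*np.cos(th)+4*np.sin(th)
    d=C+ey*y/1e3-p[:2];print([float(round(q,3)) for q in(d@tx*10,d@ty*10,(p[2]-z/1e3)*10)],end=' ')
E
python3 lev.py 25 29 33 37 41 45 49 53
```

```text
clock: 13.42
tool_pos: [0.5486, 0.0032, 0.2759]
orientation: [-180.0, 0.0, -107.8]
force: [0.3, -0.2, -0.3]
opening: 0.0005
clock: 14.08
tool_pos: [0.4967, -0.0842, 0.2755]
orientation: [-180.0, 0.0, -107.7]
force: [0.6, -0.2, -1.1]
opening: 0.0001
clock: 14.75
tool_pos: [0.4813, -0.1309, 0.2151]
orientation: [179.9, -0.1, -107.7]
force: [0.6, 0.5, 0.5]
opening: 0.0004
fixture 0.4117452216383186 -54.14388112499116 215.10200240124806 [0.55962859 0.45627846 0.52110967]
[0.21, 0.004, 0.436] [0.245, 0.004, 0.451] [0.28, 0.004, 0.468] [0.313, 0.004, 0.488] [0.344, 0.004, 0.51] [0.374, 0.004, 0.534] [0.402, 0.004, 0.56] [0.429, 0.004, 0.588]
```

```bash
python3 -m creep '[[0,0,0.15,0,0],[0,0,0.3,0,0],[0,0,0.42,0,0],[0.05,0,0.43,0,0],[0.1,0,0.43,0,0],[0.15,0,0.43,0,0],[0.18,0,0.43,0,0],[0.18,0,0.43,0,0]]'
python3 lev.py 25 29 33 37 41 45 49 53
python3 - <<'E'
from h import *
s=snapshot("scene");im=s["img"]
cv2.imwrite("pics/i1.png",cv2.resize(im[60:200,190:360],None,fx=4,fy=4,interpolation=2))
E
```

```text
clock: 15.42
tool_pos: [0.4763, -0.1491, 0.1736]
orientation: [-179.9, 0.0, -107.7]
force: [0.6, 0.4, 0.3]
opening: 0.0
fixture 1.0898880933923745 -72.97309696353688 173.62323051043163 [0.55896118 0.38107964 0.32661052]
[0.021, 0.011, 0.021] [0.057, 0.011, 0.036] [0.091, 0.011, 0.053] [0.124, 0.011, 0.073] [0.156, 0.011, 0.095] [0.186, 0.011, 0.119] [0.214, 0.011, 0.145] [0.24, 0.011, 0.173]
```

View pics/i1.png

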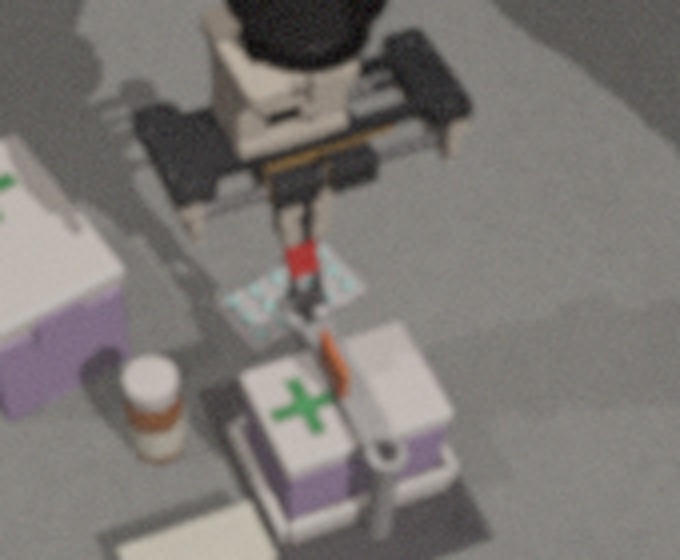

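The closed fingers at (305,220) hang squarely in front of the red lever at (302,260), on the case side. Sweeping the lever down now.

```bash
python3 -m creep '[[0.021,0.01,0.021,0,0],[0.057,0.01,0.036,0,0],[0.091,0.01,0.053,0,0],[0.124,0.01,0.073,0,0],[0.156,0.01,0.095,0,0],[0.186,0.01,0.119,0,0],[0.214,0.01,0.145,0,0],[0.24,0.01,0.173,0,0]]'
python3 lev.py 57 61 65 69 73 77 81 85
```

```text
clock: 16.13
tool_pos: [0.4677, -0.1711, 0.1549]
orientation: [-180.0, 0.0, -107.7]
force: [3.4, 2.0, 1.8]
opening: 0.0003
fixture -0.2990302831780318 -96.60944681232459 154.94086951634685 [3.43213865 1.96082672 1.79030665]
[0.028, -0.003, 0.016] [0.051, -0.003, 0.048] [0.07, -0.003, 0.081] [0.088, -0.003, 0.115] [0.103, -0.003, 0.15] [0.116, -0.003, 0.187] [0.126, -0.003, 0.224] [0.133, -0.003, 0.262]
```

```bash
python3 -m creep '[[0.028,0,0.016,0,0],[0.051,0,0.048,0,0],[0.07,0,0.081,0,0],[0.088,0,0.115,0,0],[0.103,0,0.15,0,0],[0.116,0,0.187,0,0],[0.126,0,0.224,0,0],[0.133,0,0.262,0,0]]'
python3 lev.py 87 90
```

```text
clock: 16.8
tool_pos: [0.4631, -0.1838, 0.1286]
orientation: [180.0, -0.0, -107.7]
force: [-0.5, 2.7, 3.5]
opening: 0.0006
fixture -0.8397823351507585 -110.03582517297414 128.61828670385123 [-0.5317823   2.67377199  3.46533669]
[0.002, -0.008, 0.017] [0.005, -0.008, 0.046]
```

```bash
python3 -m creep '[[0.005,0,0.017,0,0],[0.005,0,0.035,0,0],[0.005,0,0.046,0,0],[0.005,0,0.055,0,0],[0.005,0,0.06,0,0],[0.005,0,0.06,0,0],[0.005,0,0.06,0,0],[0.005,0,0.06,0,0]]'
```

```text
clock: 17.47
tool_pos: [0.463, -0.1844, 0.1241]
orientation: [180.0, -0.0, -107.7]
force: [-5.2, 2.6, 12.7]
opening: 0.0
```

```bash
python3 -m creep '[[0,0,0.005,0,0],[0,0,0.01,0,0],[0,0,0.01,0,0],[0,0,0.01,0,0],[0,0,0.01,0,0],[0,0,0.01,0,0],[0,0,0.01,0,0],[0,0,0.01,0,0]]'
python3 -m creep '[[0,0,-0.15,0,0],[0,0,-0.3,0,0],[0,0,-0.5,0,0],[0,0,-0.7,0,0],[0,0,-0.9,0,0],[0,0,-1,0,0],[0,0,-1,0,0],[0,0,-1,0,0]]'
python3 -m creep '[[-0.2,0,-0.1,0,0],[-0.4,0,-0.2,0,0],[-0.6,0,-0.3,0,0],[-0.8,0,-0.4,0,0],[-1,0,-0.5,0,0],[-1,0,-0.5,0,0],[-1,0,-0.5,0,0],[-1,0,-0.5,0,0]]'
python3 -m creep '[[-0.2,-0.1,0,0,0],[-0.4,-0.2,0,0,0],[-0.6,-0.3,0,0,0],[-0.8,-0.4,0,0,0],[-1,-0.5,0,0,0],[-1,-0.5,0,0,0],[-1,-0.5,0,0,0],[-1,-0.5,0,0,0]]'
python3 -m creep '[[-0.2,-0.1,0,0,0],[-0.4,-0.2,0,0,0],[-0.6,-0.3,0,0,0],[-0.8,-0.4,0,0,0],[-1,-0.5,0,0,0],[-1,-0.5,0,0,0],[-1,-0.5,0,0,0],[-1,-0.5,0,0,0]]'
python3 - <<'E'
from h import *
for n,(x0,y0) in(("top",(195,155)),("scene",(195,80))):
    s=snapshot(n);im=s["img"]
    cv2.imwrite(f"pics/j1_{n}.png",cv2.resize(im[y0:y0+145,x0:x0+165],None,fx=4,fy=4,interpolation=2))
E
```

```text
clock: 18.13
tool_pos: [0.4631, -0.1844, 0.1239]
orientation: [-180.0, -0.0, -107.7]
force: [-8.1, 4.4, 20.8]
opening: 0.0003
clock: 18.8
tool_pos: [0.4633, -0.184, 0.2217]
orientation: [-180.0, 0.0, -107.7]
force: [-0.1, 0.7, 1.3]
opening: 0.0005
clock: 19.47
tool_pos: [0.4931, -0.0889, 0.2705]
orientation: [179.9, -0.0, -107.7]
force: [0.1, 0.2, -0.2]
opening: 0.0004
clock: 20.13
tool_pos: [0.5711, -0.0096, 0.2709]
orientation: [179.9, -0.1, -107.7]
force: [0.2, 0.7, 0.2]
opening: 0.0001
clock: 20.8
tool_pos: [0.6492, 0.0703, 0.2719]
orientation: [180.0, -0.0, -107.7]
force: [0.0, -0.5, -0.1]
opening: 0.0004
```

View pics/j1_top.png

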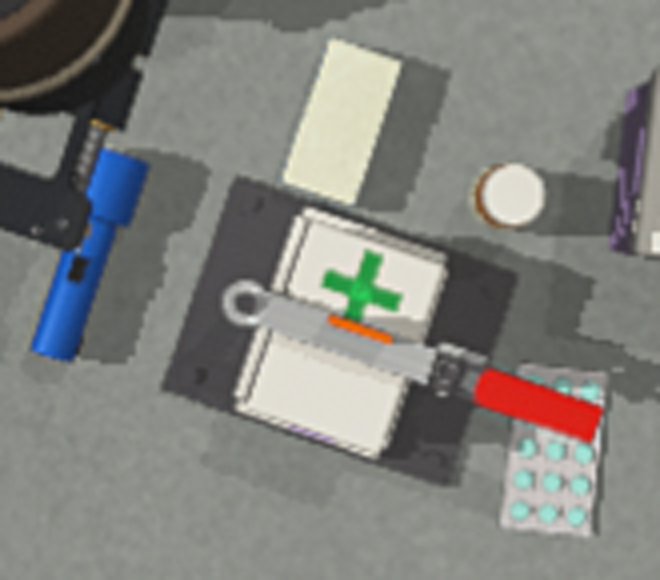

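View pics/j1_scene.png

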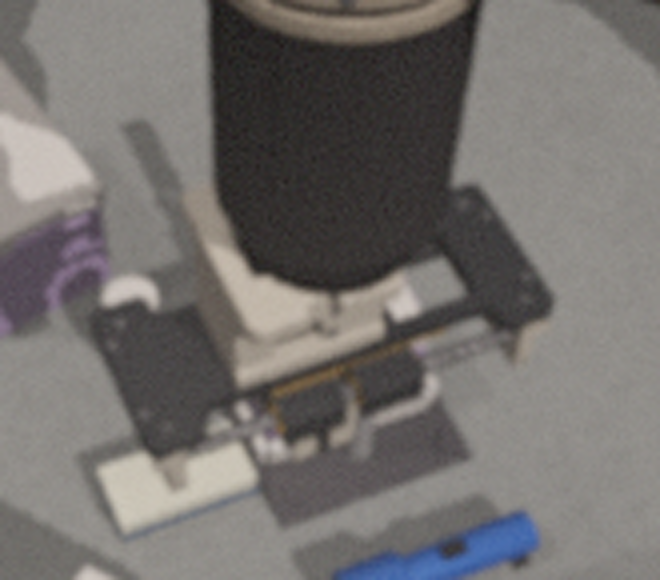

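The top view shows the lever fully down, with red from (478,385) to (600,425) in line with the strap. The case and bystanders are where they were. One numeric check, then I hand in.

```bash
python3 - <<'E'
from h import *
T=snapshot("top");h=cv2.cvtColor(T["img"],cv2.COLOR_BGR2HSV)
C=np.array([.4974,-.0792]);a=np.radians(-17.7);ex=np.array([np.cos(a),np.sin(a)]);ey=np.array([-ex[1],ex[0]])
def st(m,z):
    ys,xs=np.nonzero(m);W=np.array([onz(T,(x,y),z)[:2] for x,y in zip(xs,ys)])-C
    print(len(xs),'x',np.percentile(W@ex*1e3,[1,50,99]).round(1),'y',np.percentile(W@ey*1e3,[1,50,99]).round(1))
m=cv2.inRange(h,(0,170,90),(4,255,255));m[:,:305]=0;st(m,.124)
m=cv2.inRange(h,(3,150,90),(16,255,255));m[:,:270]=0;m[:,300:]=0;st(m,.136)
a0=cv2.imread('pics/top0.png');d=cv2.absdiff(a0,T["img"]).max(2)
for nm,(x,y,w,k) in dict(case=(257,225,20,30),carton=(265,165,32,40),bottle=(312,194,22,20),blister=(325,265,22,25)).items(): print(nm,np.median(d[y:y+k,x:x+w]))
from plant import workorder
print(workorder.close_job())
E
```

```text
284 x [-11.9  -1.2   9.4] y [-155.7 -118.1  -82.9]
38 x [ 5.7  8.  10.7] y [-21.9  -2.6  15.8]
case 35.0
carton 35.0
bottle 36.0
blister 33.0
the job is handed in; nothing more can be done
None
```

The job is handed in at about 21 s on the robot's clock, with the arm clear. The strap is home across the lid with its end at the cam post, and after that the red lever was pushed down level. I only pushed, with the closed fingers.

**Last checks**
- **Strap:** it stopped firmly, with force rising to about 14 N and no more travel. The tab then measured 8.0 mm off the centre line (nominal 8), and the bar lay within about 0.5° of home.
- **Lever:** it stopped with the fingertip at z = 124 mm (nominal 124) under about 21 N. In the top view the paddle reaches about 156 mm from the fixture centre (nominal 160), which is within pixel resolution.
- **Surroundings:** by eye, the case, carton, bottle and blister pack sit at the same pixels as before. The torch is partly hidden by the arm, but the part that shows has not moved.

**Checks that failed or disagreed**
- **Before/after picture difference:** this gave a median of about 35 grey levels over the case, carton, bottle and blister pack. That is too even to show movement and is probably a change in lighting or shadow. I did not look into it, so the claim that nothing moved rests on looking at the pictures.
- **Scene camera:** it disagreed with the top camera by 2–3 pixels, so I relied on the top camera and on feeling for contact.
- **Finger thickness:** the fingers went 5–6 mm further than planned before the strap stopped. They are probably thinner at the tip than the 21 mm per side I worked out.

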